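Cover the connector bay of a bench case

ROBOT

A 6-joint arm with a two-finger parallel gripper is mounted at the origin on the work surface; the furniture and walls round the work are solid. World frame = base frame: x ahead of the robot, y to its left, z up, the work surface at z = 0. Lengths are in mm, angles in rad, forces in N, time in s.
With the tool pointing down it reaches from about 350 to 975 mm from the base axis. Payload 7.1 kg.
Tool frame: the origin (TCP) lies midway between the tips of the shut fingers; the grasp point (between the pads) lies 19 mm behind it; z points along the fingers, y is the line along which they close (so a half turn about z gives the same grasp; the last joint's range is limited). The gripper opens to 88 mm and grips with 3 to 60 N. Pads are 20 mm wide; open, the fingers measure 115 mm over their backs; the gripper's body (75 mm by 178 mm) begins 61 mm behind the grasp point.
Start: joints at [-1.338, 0.423, 1.63, -0, 1.089, -0.019], TCP at [155.736, -605.269, 222.675] pointing down, gripper open.
Joint ranges: [-3, 3], [-0.9, 2.11], [0.09, 2.58], [-1.31, 4.45], [0.11, 2.69], [-2.54, 2.54]. Speed limits (rad/s): [2.39, 2.39, 3.01, 3.14, 3.14, 3.14].

INTERFACE

Orientations are given as a rotation vector (axis times angle).
In Python, from workcell import ctrl gives the robot as it stands.
- The arm moves only by the shell command python3 -m inch 'ROWS' [OPENING]. ROWS is JSON, a list of rows, each an object with "xyz": the shift along the tool's x, y, z in mm, a list of three; "rot": the turn, a rotation vector about the tool's x, y, z in rad, a list of three. In form: [{"xyz": [dx, dy, dz], "rot": [ax, ay, az]}, ...]. A call has 1 to 12 rows; each row is the pose to reach, as a shift and turn from the pose commanded when the call began, along the tool's axes at that moment; what a row does not reach only later rows make up. A row lasts 1/12 s, in which the tool goes at most 41.7 mm and 7.16 degrees, less where a joint would pass 70% of its speed; a pose out of reach is approached as far as the arm can. A call with a gripper value outside its range is refused whole. OPENING is the closure in counts, from 0 (fully open) to 255 (shut), set as the call begins (- or left out, the last holds). The fingers move at their own pace and stop on an object; the grip force is fixed at half the most. Time passes only in rows, so rows that repeat a pose let the fingers close. It gives the time, the measured TCP pose, the force, the opening and the grip force at its end, in the units of the state.
- ctrl.get_obs(): the state, without advancing time (a new reading comes with each control period).
- ctrl.get_image(name): name is "scene" or "top" or "wrist"; returns the picture (420x560x3 uint8, red, green, blue); there is no depth.
- ctrl.camera_model(name): a dict with "fx", "fy", "cx", "cy" (pixels), "position" and "attitude" of the camera in the world. Camera axes: x right, y up, looking along -z (the intrinsics and any distortion apply to the point x, -y, -z); pixel columns grow to the right and rows downward; lengths in mm; the calibration is good to about 2 mm. A picture is of the moment at which its call begins: read the wrist's pose just before it. camera_model takes no time and is no camera call; for the wrist camera it gives the pose at the moment of the call.
- ctrl.close_job(): hands the job in; it is judged then, once.
The state is a dict: "t": time; "qpos": joint angles; "qvel": joint speeds; "joint_torque": joint torques, N m; "ee_pos": TCP position; "orientation": TCP orientation; "ft_force": force on the tool from outside, world axes, zero at the start; "moment": the same for the moment, N m; "width": finger opening in mm; "grasp_force": force on a finger pad.
Only numpy, scipy, OpenCV 4.12 (cv2) and the standard library are available. Lean on these libraries where they do the work, as an engineer would, in place of code of your own. Each camera call takes 0.05 s, during which the arm holds its last target. There are 200 camera calls.

TASK

The grey bench case has three bays in a row and one flat cover that slides along them; at the start it stands about over the middle bay. Slide the cover over the bay in which the round cable connector lies, fully home against that end of the case, so that the small carton in the other end bay stays uncovered; leave both things in their bays undisturbed.

Things in the scene. Friction and masses are not known exactly. Their poses are not given: they have to be found in the camera images.
- cover (a joint): Position of the flat aluminium cover (100 x 84 x 4 mm) along the case, in m: 0 over the middle bay, +0.083 and -0.083 home against the two end walls; grows along the y axis of cover_grip. It slides level, stays where it is left, and needs about 2 N.
- cover_grip (a point): Centre of the black upright grip on the middle of the cover: a bar 40 mm long (its x axis, across the case), 14 mm thick (its y axis, the sliding direction, along the case) and 32 mm high (z up). The cover's flat top lies 16 mm below this point and 44.5 mm above the bench; the case's long walls rise 5.5 mm above it, 51 to 55 mm either side of the grip. The point moves with the cover.
- connector_mid (a point): Centre of the black round cable connector, 32 mm across and 53 mm long, that lies on its side in one of the two end bays, wholly below the cover. The case is grey plastic, fixed to the bench, 110 mm across, 256 mm long, 50 mm high; its three bays are each 80 mm along the case, 102 mm across and 35 mm deep, centres 84 mm apart.
- carton_mid (a point): Centre of the small carton, 50 x 60 x 30 mm, that lies in the other end bay.
Mind the look-alikes: they are no part of the job. What is shaped like the part that bears connector_mid but purple is not meant.

How it is judged (in metres and radians):
At the end, for the whole second after the job is handed in: The cover is within 13 mm of its stop at the end of the case where the connector lies, over the connector (within 35 mm along the case), and at rest; the connector and the carton are each within 20 mm of where they started ((value of joint cover above 0.07 m or value of joint cover below -0.07 m) and y of connector_mid in the frame of cover_grip between -0.035 and 0.035 m and z of connector_mid in the frame of cover_grip below -0.02 m and distance of each of connector_mid, carton_mid from where it was at the start of the episode below 0.02 m and velocity of joint cover between -0.01 and 0.01 m/s); the robot touches nothing.
It also fails if it takes over 35 s, if anything falls off the work surface, if the arm or the gripper's body presses on something with over 40 N, if the wrist force passes 120 N, or if a joint passes its speed limit or range.

## Working session

There is one attempt and no reset: what is moved stays moved. The work goes in short steps, Python scripts to look and compute and a shell command to move; the robot and the scene stay as the last step left them, time stands still between calls to the robot, and variables do not carry over. Pictures are saved under pics/ and viewed, at most 10 in all, crops included, and the job is handed in when it is done.

```bash
mkdir -p pics; python3 - <<'E'
from workcell import ctrl
import cv2,numpy as np
for n in("scene","top"):
    cv2.imwrite(f"pics/{n}0.png",ctrl.get_image(n)[:,:,::-1])
    m=ctrl.camera_model(n);print(n,m)
o=ctrl.get_obs();print(o["t"],o["ee_pos"],o["orientation"],o["width"])
E
```

```text
scene {'fx': 485.8050231527564, 'fy': 485.8050231527564, 'cx': 277.6032160247978, 'cy': 206.9125900046579, 'position': array([162.78834898, 412.7778061 , 716.78095949]), 'attitude': array([ 0.32846623, -0.91125405, -2.34631398])}
top {'fx': 379.4417370806278, 'fy': 379.4417370806278, 'cx': 278.1797126247727, 'cy': 209.37842642360823, 'position': array([416.53935018, -22.52728118, 923.08778317]), 'attitude': array([ 0.0944406 , -0.09403518, -1.57861074])}
0.1 [ 155.64060446 -604.79501955  221.98496256] [-3.11537641e+00 -3.94308861e-01  2.18869778e-04] 87.85396381897945
```

View pics/scene0.png

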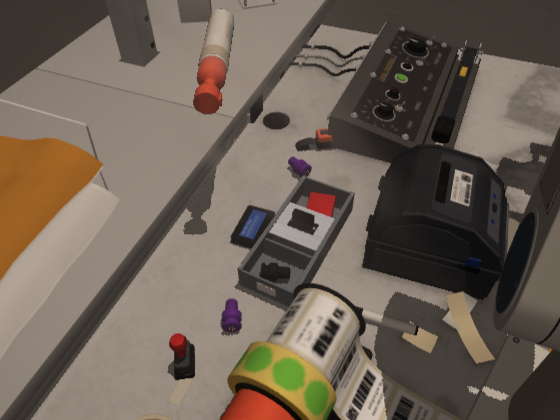

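View pics/top0.png

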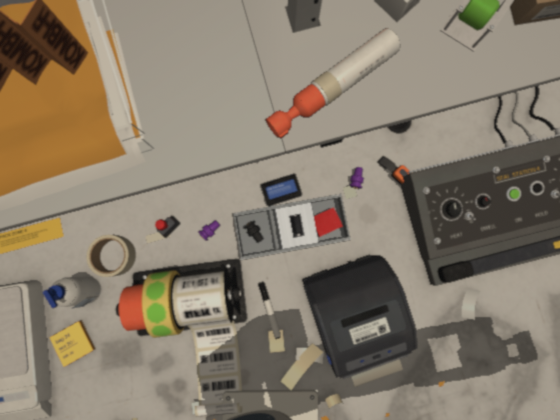

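The top view shows the cover with its black grip at about (296,226), the black connector in the left bay (253,232) and the red carton in the right bay (328,222). The purple look-alikes lie outside the case.

```bash
cat > h.py <<'E'
import numpy as np,cv2
from scipy.spatial.transform import Rotation as R
def ray(m,u,v):
    d=np.array([(u-m["cx"])/m["fx"],-(v-m["cy"])/m["fy"],-1]); return np.array(m["position"]),R.from_rotvec(m["attitude"]).apply(d)
def hit(m,p,z):
    o,d=ray(m,*p); return (o+d*(z-o[2])/d[2]).round(1)
def cross(m1,p1,m2,p2):
    o1,d1=ray(m1,*p1);o2,d2=ray(m2,*p2)
    s=np.linalg.lstsq(np.c_[d1,-d2],o2-o1,rcond=None)[0]
    a,b=o1+s[0]*d1,o2+s[1]*d2; return ((a+b)/2).round(1),np.linalg.norm(a-b).round(1)
E
python3 - <<'E'
from h import *
from workcell import ctrl
T=ctrl.camera_model("top");S=ctrl.camera_model("scene")
im=cv2.imread("pics/top0.png");print({k:T.get(k) for k in T if 'dist' in k})
x0,y0=276,200;c=im[y0:252,x0:320]
hsv=cv2.cvtColor(c,cv2.COLOR_BGR2HSV)
w=((hsv[...,2]>140)&(hsv[...,1]<60)).astype(np.uint8)
cn=max(cv2.findContours(w,0,2)[0],key=cv2.contourArea);r=cv2.minAreaRect(cn);b=cv2.boxPoints(r)+[x0,y0]
print("cover box",b.tolist());P=[hit(T,p,44.5) for p in b];print(P,"mean",np.mean(P,0))
g=np.zeros_like(w);cv2.fillPoly(g,[cn],1);g=cv2.erode(g,np.ones((5,5)));k=((hsv[...,2]<60)&(g>0)).astype(np.uint8)
ys,xs=np.nonzero(k);gp=(xs.mean()+x0,ys.mean()+y0);print("grip",gp,hit(T,gp,65))
print("corners case",[hit(T,p,50).tolist() for p in((233,213),(341,197),(349,240),(240,257))])
print("conn",hit(T,(253,232),26),"carton",hit(T,(328,222),30))
print("black top near edge",cross(T,(305,277),S,(415,150)),cross(T,(376,257),S,(495,160)))
print("cyl",hit(T,(240,262),60),hit(T,(240,320),60))
a=cv2.resize(im[150:390,100:440],None,fx=2.3,fy=2.3,interpolation=2);cv2.imwrite("pics/c1.png",a)
E
```

```text
{}
cover box [[274.6159965991974, 207.88800239562988], [310.5199966430664, 201.35999870300293], [318.04000091552734, 242.72000122070312], [282.13600158691406, 249.24800872802734]]
[array([525.9, -14.5,  44.5]), array([540.5, -98.6,  44.5]), array([ 443.9, -114. ,   44.5]), array([429.8, -31. ,  44.5])] mean [485.025 -64.525  44.5  ]
grip (np.float64(296.10625), np.float64(224.68125)) [484.5 -63.1  65. ]
corners case [[514.3, 81.9, 50.0], [549.2, -169.2, 50.0], [449.3, -184.6, 50.0], [413.0, 65.4, 50.0]]
conn [471.3  37.2  26. ] carton [ 492.9 -140.2   30. ]
black top near edge (array([352.1, -77.1, 287.3]), np.float64(60.2)) (array([ 328. , -220.3,  205.2]), np.float64(168.7))
cyl [401.9  64.4  60. ] [274.7  64.1  60. ]
```

View pics/c1.png

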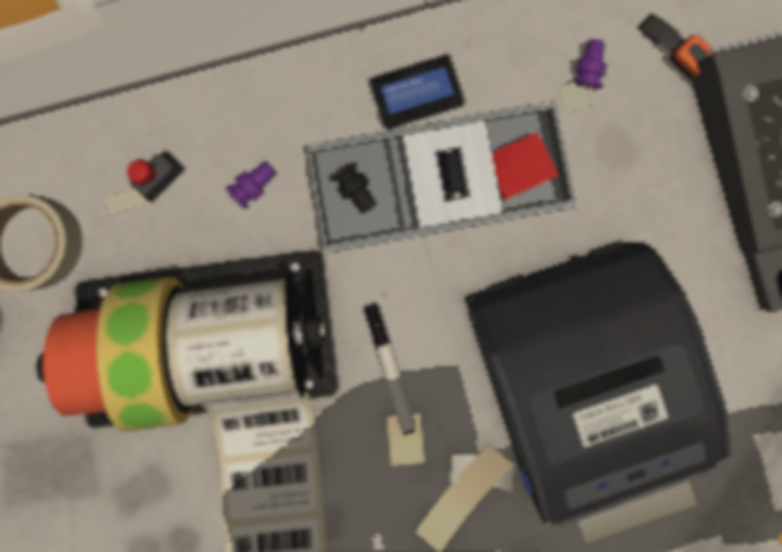

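The connector is on the +y side, so the cover goes along roughly (-0.145, 0.989). I'll rise first, then cross over to above the grip, aligning the closing line with the sliding direction.

```bash
python3 -m inch '[{"xyz":[0,0,-15],"rot":[0,0,0]},{"xyz":[0,0,-45],"rot":[0,0,0]},{"xyz":[0,0,-80],"rot":[0,0,0]},{"xyz":[0,0,-115],"rot":[0,0,0]},{"xyz":[20,-20,-145],"rot":[0,0,0]},{"xyz":[45,-44,-165],"rot":[0,0,0.02]},{"xyz":[72,-70,-175],"rot":[0,0,0.04]},{"xyz":[99,-97,-180],"rot":[0,0,0.06]},{"xyz":[126,-123,-180],"rot":[0,0,0.08]},{"xyz":[153,-150,-180],"rot":[0,0,0.1]},{"xyz":[180,-176,-180],"rot":[0,0,0.106]},{"xyz":[200,-196,-180],"rot":[0,0,0.106]}]' 0
```

```text
t: 1.1
ee_pos: [301.3, -363.1, 402.5]
orientation: [-3.133, -0.229, -0.0]
ft_force: [1.0, -0.6, 0.3]
width: 88.1
grasp_force: 0.0
```

```bash
python3 -m inch '[{"xyz":[20,-24,0],"rot":[0,0,0]},{"xyz":[45,-54,0],"rot":[0,0,0]},{"xyz":[70,-84,0],"rot":[0,0,0]},{"xyz":[95,-114,0],"rot":[0,0,0]},{"xyz":[120,-144,0],"rot":[0,0,0]},{"xyz":[145,-174,0],"rot":[0,0,0]},{"xyz":[170,-204,10],"rot":[0,0,0]},{"xyz":[192,-231,30],"rot":[0,0,0]},{"xyz":[210,-252,60],"rot":[0,0,0]},{"xyz":[222,-267,95],"rot":[0,0,0]},{"xyz":[225,-270,120],"rot":[0,0,0]},{"xyz":[225,-270,130],"rot":[0,0,0]}]'
python3 - <<'E'
from workcell import ctrl
import cv2
from h import *
o=ctrl.get_obs();m=ctrl.camera_model("wrist");i=ctrl.get_image("wrist")
print(o["ee_pos"],o["orientation"],m);cv2.imwrite("pics/w1.png",i[:,:,::-1])
np.save("w1.npy",m,allow_pickle=True)
E
```

```text
t: 2.1
ee_pos: [482.2, -64.1, 268.8]
orientation: [-3.131, -0.233, 0.009]
ft_force: [-1.3, -0.1, -0.1]
width: 87.7
grasp_force: 0.0
[482.24656556 -64.08081881 268.83633557] [-3.13137599 -0.23255971  0.00942644] {'fx': 366.15858271067606, 'fy': 366.15858271067606, 'cx': 282.6742151251867, 'cy': 204.8444571496744, 'position': array([557.84728131, -52.91224561, 430.19812469]), 'attitude': array([-0.23413891,  0.20530425, -1.41191824])}
```

View pics/w1.png

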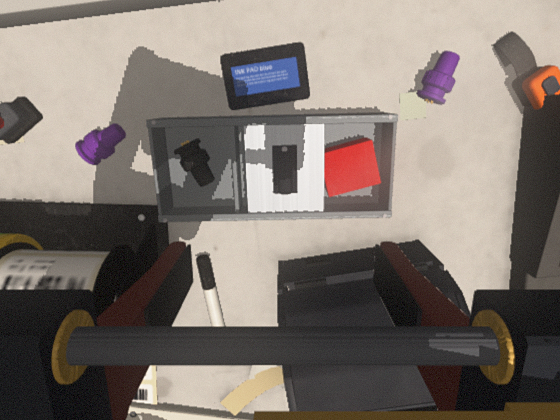

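The wrist view shows the grip at about (285,169), the connector in the left bay (196,162) and the carton at right (351,167).

```bash
python3 - <<'E'
from h import *
m=np.load("w1.npy",allow_pickle=True).item();im=cv2.imread("pics/w1.png")
k=(cv2.cvtColor(im[140:200,262:310],cv2.COLOR_BGR2GRAY)<70).astype(np.uint8)
c=max(cv2.findContours(k,0,2)[0],key=cv2.contourArea);print(cv2.boundingRect(c))
r=cv2.minAreaRect(c);b=cv2.boxPoints(r)+[262,140];print(b.tolist())
print([hit(m,p,z).tolist() for z in(76.5,44.5) for p in b])
f=lambda p:hit(m,p,76.5)
print("case corners z50",[hit(m,p,50).tolist() for p in((150,120),(396,114),(392,216),(160,219))])
e=[hit(m,p,44.5) for p in((247,168),(324,166))];print("cover edges",e)
E
```

```text
(11, 5, 24, 49)
[[273.0, 145.0], [296.0, 145.0], [296.0, 193.0], [273.0, 193.0]]
[[512.8, -49.4, 76.5], [516.0, -71.2, 76.5], [469.0, -78.7, 76.5], [465.6, -56.0, 76.5], [508.7, -49.0, 44.5], [512.3, -72.9, 44.5], [461.0, -81.1, 44.5], [457.3, -56.3, 44.5]]
case corners z50 [[515.9, 77.8, 50.0], [558.5, -167.4, 50.0], [452.3, -188.3, 50.0], [411.2, 62.1, 50.0]]
cover edges [array([480.4, -25. ,  44.5]), array([ 494.7, -105.9,   44.5])]
```

```bash
python3 -m inch '[{"xyz":[5,0,15],"rot":[0,0,-0.02]},{"xyz":[5,0,40],"rot":[0,0,-0.02]},{"xyz":[5,0,70],"rot":[0,0,-0.02]},{"xyz":[5,0,100],"rot":[0,0,-0.02]},{"xyz":[5,0,130],"rot":[0,0,-0.02]},{"xyz":[5,0,155],"rot":[0,0,-0.02]},{"xyz":[5,0,176],"rot":[0,0,-0.02]},{"xyz":[5,0,192],"rot":[0,0,-0.02]},{"xyz":[5,0,204],"rot":[0,0,-0.02]},{"xyz":[5,0,211],"rot":[0,0,-0.02]},{"xyz":[5,0,215],"rot":[0,0,-0.02]},{"xyz":[5,0,215],"rot":[0,0,-0.02]}]' 80 && python3 -m inch '[{"xyz":[0,0,0],"rot":[0,0,0]},{"xyz":[0,0,0],"rot":[0,0,0]},{"xyz":[0,0,0],"rot":[0,0,0]},{"xyz":[0,0,0],"rot":[0,0,0]},{"xyz":[0,0,0],"rot":[0,0,0]},{"xyz":[0,0,0],"rot":[0,0,0]},{"xyz":[0,0,0],"rot":[0,0,0]},{"xyz":[0,0,0],"rot":[0,0,0]}]' 255
```

```text
t: 3.15
ee_pos: [489.3, -65.6, 57.9]
orientation: [3.131, 0.259, 0.001]
ft_force: [-0.5, -1.2, -0.2]
width: 60.1
grasp_force: 0.0
t: 3.82
ee_pos: [489.0, -65.1, 57.8]
orientation: [3.131, 0.26, 0.0]
ft_force: [0.1, 0.9, 1.6]
width: 13.6
grasp_force: 30.0
```

Grip held at 13.6 mm. Now slide along tool -y.

```bash
python3 -m inch '[{"xyz":[0,-2,0],"rot":[0,0,0]},{"xyz":[0,-7,0],"rot":[0,0,0]},{"xyz":[0,-15,0],"rot":[0,0,0]},{"xyz":[0,-24,0],"rot":[0,0,0]},{"xyz":[0,-33,0],"rot":[0,0,0]},{"xyz":[0,-42,0],"rot":[0,0,0]},{"xyz":[0,-51,0],"rot":[0,0,0]},{"xyz":[0,-60,0],"rot":[0,0,0]},{"xyz":[0,-69,0],"rot":[0,0,0]},{"xyz":[0,-77,0],"rot":[0,0,0]},{"xyz":[0,-82,0],"rot":[0,0,0]},{"xyz":[0,-84,0],"rot":[0,0,0]}]'
```

```text
t: 4.82
ee_pos: [474.4, 19.0, 57.7]
orientation: [-3.131, -0.261, 0.001]
ft_force: [-2.2, -2.4, 5.6]
width: 14.0
grasp_force: 30.0
```

Moved about 85 mm with little force; now creep towards the stop.

```bash
python3 -m inch '[{"xyz":[0,-2,0],"rot":[0,0,0]},{"xyz":[0,-4,0],"rot":[0,0,0]},{"xyz":[0,-6,0],"rot":[0,0,0]},{"xyz":[0,-7,0],"rot":[0,0,0]},{"xyz":[0,-7,0],"rot":[0,0,0]},{"xyz":[0,-7,0],"rot":[0,0,0]}]'; python3 -m inch '[{"xyz":[0,-1,0],"rot":[0,0,0]},{"xyz":[0,-2,0],"rot":[0,0,0]},{"xyz":[0,-3,0],"rot":[0,0,0]},{"xyz":[0,-3,0],"rot":[0,0,0]},{"xyz":[0,-3,0],"rot":[0,0,0]}]'
```

```text
t: 5.32
ee_pos: [473.3, 25.6, 57.7]
orientation: [-3.13, -0.26, 0.001]
ft_force: [-2.9, -0.4, 6.6]
width: 14.0
grasp_force: 30.0
t: 5.73
ee_pos: [472.8, 28.4, 57.7]
orientation: [-3.13, -0.261, 0.001]
ft_force: [-3.1, -0.0, 6.2]
width: 14.2
grasp_force: 30.0
```

```bash
for i in 1 2; do python3 -m inch '[{"xyz":[0,-1,0],"rot":[0,0,0]},{"xyz":[0,-2,0],"rot":[0,0,0]},{"xyz":[0,-3,0],"rot":[0,0,0]},{"xyz":[0,-3,0],"rot":[0,0,0]}]' | grep -E "ee_pos|ft_"; done
python3 - <<'E'
from workcell import ctrl
import cv2
cv2.imwrite("pics/w2.png",ctrl.get_image("wrist")[:,:,::-1])
E
```

```text
ee_pos: [472.7, 29.6, 57.7]
ft_force: [-1.2, -16.5, 4.1]
ee_pos: [472.7, 29.8, 57.7]
ft_force: [1.3, -38.4, 4.0]
```

View pics/w2.png

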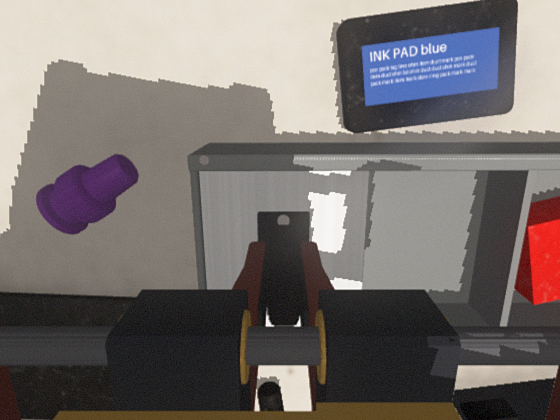

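The force jumped to 38 N and the picture shows the cover against the left end wall (column about 200), with the middle bay open and the carton uncovered at right. I'll ease off the push, open and rise.

```bash
python3 -m inch '[{"xyz":[0,2,0],"rot":[0,0,0]},{"xyz":[0,4,0],"rot":[0,0,0]},{"xyz":[0,4,0],"rot":[0,0,0]}]' | grep -E "ee_pos|ft_"; python3 -m inch '[{"xyz":[0,0,0],"rot":[0,0,0]},{"xyz":[0,0,0],"rot":[0,0,0]},{"xyz":[0,0,0],"rot":[0,0,0]},{"xyz":[0,0,0],"rot":[0,0,0]},{"xyz":[0,0,0],"rot":[0,0,0]},{"xyz":[0,0,0],"rot":[0,0,0]}]' 80; python3 -m inch '[{"xyz":[0,0,-8],"rot":[0,0,0]},{"xyz":[0,0,-22],"rot":[0,0,0]},{"xyz":[0,0,-45],"rot":[0,0,0]},{"xyz":[0,0,-70],"rot":[0,0,0]},{"xyz":[0,0,-100],"rot":[0,0,0]},{"xyz":[0,0,-130],"rot":[0,0,0]},{"xyz":[0,0,-160],"rot":[0,0,0]},{"xyz":[0,0,-180],"rot":[0,0,0]},{"xyz":[0,0,-195],"rot":[0,0,0]},{"xyz":[0,0,-200],"rot":[0,0,0]},{"xyz":[0,0,-200],"rot":[0,0,0]}]'
python3 - <<'E'
from workcell import ctrl
import cv2
cv2.imwrite("pics/w3.png",ctrl.get_image("wrist")[:,:,::-1])
E
```

```text
ee_pos: [472.7, 29.4, 57.7]
ft_force: [-2.2, -7.6, 5.3]
t: 7.2
ee_pos: [473.1, 29.9, 57.6]
orientation: [-3.131, -0.26, -0.0]
ft_force: [-0.4, -0.6, -0.4]
width: 50.3
grasp_force: 0.0
t: 8.12
ee_pos: [473.7, 29.7, 259.2]
orientation: [3.131, 0.26, 0.005]
ft_force: [-0.2, -0.6, 0.2]
width: 60.4
grasp_force: 0.0
```

View pics/w3.png

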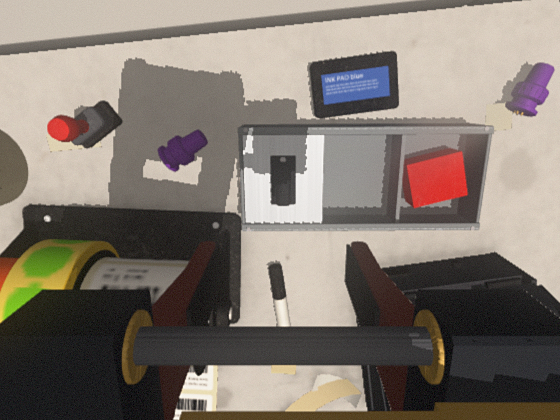

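The cover stands fully home over the left (connector) bay, columns 245–323. The carton at (436,178) is uncovered, and the gripper is clear of everything.

```bash
python3 -c "
from workcell import ctrl
print(ctrl.close_job())"
```

```text
the job is handed in; nothing more can be done
None
```

The cover is fully home against the end of the case over the connector's bay, the carton is still uncovered, and the arm was clear of everything when I handed the job in; the hand-in returned no verdict.

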